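Poise a spring clamp over a glued drawer repair

ROBOT

A 7-joint arm with a two-finger parallel gripper is mounted at the origin on the work surface; the furniture and walls round the work are solid. World frame = base frame: x ahead of the robot, y to its left, z up, the work surface at z = 0. Lengths are in m, angles in degrees, forces in N, time in s.
With the tool pointing down it reaches from about 0.425 to 1.025 m from the base axis. Payload 9.4 kg.
Tool frame: the origin (TCP) lies between the finger pads; the fingertips stand 22 mm ahead of it and the grasp point (between the pads) lies 3 mm ahead of it; z points along the fingers, y is the line along which they close (so a half turn about z gives the same grasp; the last joint's range is limited). The gripper opens to 85 mm and grips with 20 to 120 N. Pads are 22 mm wide; open, the fingers measure 114 mm over their backs; the gripper's body (76 mm by 85 mm) begins 54 mm behind the grasp point. The pads swing forward as they close: fully open they stand 13 mm farther back than shut.
Start: joints at [-4.395, 34.337, -0.143, 91.639, 0.103, 54.024, -4.572], TCP at [0.725, -0, 0.253] pointing down, gripper open.
Joint ranges: [-147.43, 147.43], [-19.82, 112.94], [-74.19, 73.91], [6.32, 146.72], [-59.91, 239.91], [6.04, 106.73], [-150.56, 150.56]. Speed limits (degrees/s): [127.2, 127.2, 172.46, 172.46, 180, 180, 180].

INTERFACE

Orientations are given as [roll, pitch, yaw] about the fixed x, y, z axes, in that order (R = Rz(yaw) Ry(pitch) Rx(roll)).
In Python, from cell import r, get_image, camera_model gives the robot as it stands. The module is installed in compiled form; this text tells all that it offers.
- The arm moves only by the tool send_rows, never from a script. Its argument "moves" is text: rows parted by semicolons, each of 5 numbers parted by spaces: the finger opening in mm, from 0 to 85.4, then the shift along the world's x, y, z scaled (see below), then the turn about the world's z scaled (see below). A call has exactly 8 rows; each row shifts and turns the commanded pose from where the row before left it; what a row does not reach is not made up. The controller multiplies each number of a shift by 500 mm and each number of a turn by 120 degrees. A row lasts 1/12 s, in which the tool goes at most 41.7 mm and 7.16 degrees, less where a joint would pass 70% of its speed; a pose out of reach is approached as far as the arm can. A call with a number of a shift or a turn outside -1 to 1 is refused whole. A call with a gripper value outside its range is refused whole. The fingers move at their own pace and stop on an object; the grip force is fixed at half the most. Time passes only in rows, so rows that do not move let the fingers close, or fill a call up. It gives the time, the measured TCP pose, the force, the opening and the grip force at its end, in the units of the state.
- r.get_obs(): the state, without advancing time (a new reading comes with each control period).
- get_image(name): name is "scene" or "side" or "wrist"; returns the picture (480x640x3 uint8, red, green, blue); there is no depth.
- camera_model(name): a dict with "mtx" (3x3 intrinsics, pixels), "dist" ([k1, k2, p1, p2, k3] as OpenCV has them; the pictures are not rectified), "R" (3x3) and "t" (3): a world point X has camera coordinates R X + t. Camera axes: x right, y down, z forward; pixel columns grow to the right and rows downward; lengths in m; the calibration is good to about 2 mm. A picture is of the moment at which its call begins: read the wrist's pose just before it. camera_model takes no time and is no camera call; for the wrist camera it gives the pose at the moment of the call.
- r.hand_in(): hands the job in; it is judged then, once.
The state is a dict: "time_s": time; "joint_pos": joint angles; "joint_velocities": joint speeds; "joint_torque": joint torques, N m; "position": TCP position; "orientation": TCP orientation; "force": force on the tool from outside, world axes, zero at the start; "ft_torque": the same for the moment, N m; "opening": opening from 0.0 (shut) to 1.0 (fully open); "gripper_force": force on a finger pad.
Only numpy, scipy, OpenCV 4.12 (cv2) and the standard library are available. Lean on these libraries where they do the work, as an engineer would, in place of code of your own. Each camera call takes 0.05 s, during which the arm holds its last target. There are 200 camera calls.

TASK

A hardwood patch has just been glued to the split side of the small drawer. Push the orange tip of the glue bottle fully shut so that the glue does not skin over, then take the spring clamp off the T-shaped wooden rest by its handles, squeeze it wide open and lower the gaping jaws astride the drawer's side at the middle of the dark patch, without touching the patch or the drawer. Finish while still holding it there, squeezed wide open with one jaw either side and its pads facing the patch, so that I can slip packing pads in before it bites; leave the bottle standing and the rule, brush and glasses alone.

Things in the scene. Friction and masses are not known exactly. Their poses are not given: they have to be found in the camera images.
- glue_tip (a joint): push-pull tip of the glue bottle: 0 = pulled up (open), 0.008 m = pushed fully down (shut). A snap detent holds it at either end; pushing straight down with about 8 N makes it snap over
- glue_tip_top (a point): centre of the flat top (14 mm across) of the orange tip, 171 mm above the bench while open, 163 mm when shut
- glue_mid (a point): centre of the loose, standing glue bottle (cream with blue band, 60 mm diameter, 128 mm to the neck plus orange collar and tip), 64 mm above its foot, on its axis; z up along the axis
- clamp_handles (a point): grasp centre of the loose spring clamp, between its two upright orange handles (22 mm wide along x; faces from 24 mm below to 16 mm above this point). Axes: z up, jaws to handles; x along the pivot pin; the levers lie on +y and -y. Parked, the handles splay upward to 58 mm over the outsides at the top; squeezed along y to the stop, their outer faces are parallel, 26 mm over the outsides
- clamp_mouth (a point): point midway between the middles of the two orange jaw pads of the clamp, 100 mm below clamp_handles; same axes. Pads are 24 mm wide (x), 18 mm high. The jaws' lower ends are 10 mm below this point. The throat is free to 36 mm above this point
- clamp_p (a joint): opening angle of each lever of the clamp (both move alike): 0 = jaws on a 20 mm thickness as parked, 0.27 rad = wide open at the stop, when the pads stand at least 45 mm apart. A spring closes it: squeezing the handles takes about 7 N at first and 15 N near the stop; grip with 20 to 40 N
- clamp: the spring clamp, black with orange handles and pads, 0.11 kg; origin on its pivot pin, 58 mm above clamp_mouth; axes as for clamp_handles
- rest: fixed T-shaped wooden rest, 150 mm long (x) with a foot 70 mm wide (y) and 14 mm high and an upright tongue 20 mm thick along its middle, top 52 mm above the bench; origin in the middle of its underside. The clamp stands on the foot and bites the tongue, its y across the tongue
- drawer: fixed small wooden drawer with green front and brass knob, 160 mm (x) by 260 mm (y), rim 90 mm above the bench, walls 12 mm thick; origin in the middle of its underside. The front (18 mm thick, 100 mm high) is at its +y end; the patched side is the wall at its -x side, towards the robot, which runs along y
- repair (a point): the place to clamp: top of the drawer's patched side (90 mm above the bench), at the middle of the patch and at the middle of the 20 mm thickness of wall plus patch. x points into the drawer, across the wall; y along the wall; z up
- patch: dark hardwood patch glued to the outside of the drawer's side: 70 mm long (y), 8 mm thick (x), 45 mm high, top level with the rim; origin at the middle of its underside
- rule: folding rule lying on the bench, 203 mm long; leave alone
- brush: round paint brush lying on the bench, 201 mm long; leave alone
- glasses: safety glasses on the bench, 154 mm wide; leave alone
Mind the look-alikes: they are no part of the job. What is shaped like the clamp but blue or green is not meant.

How it is judged (in metres and radians):
On the way, in this order (a step that is already met when the one before it is completed fails the run):
1. the tip of the glue bottle is pushed shut while the clamp is still parked (value of joint glue_tip above 0.0065 m and distance of clamp_mouth from where it was at the start of the episode below 0.015 m), for 0.2 s.
2. the clamp is squeezed open and lifted clear of the rest (value of joint clamp_p above 0.15 rad and z of clamp_mouth in the frame of rest above 0.065 m and contact force between the fingers and clamp above 2 N), for 0.2 s.
At the end, for the whole second after the job is handed in: glue tip over 6.5 mm down, bottle upright on the bench; clamp at rest in the fingers, joint over 0.19 rad, mouth 12-42 mm below the rim, within 12 mm of mid-thickness and 20 mm of the patch middle, pin along the wall (0.3 rad), upright (0.25 rad), touching neither patch nor drawer (value of joint glue_tip above 0.0065 m and angle between glue_mid's own z axis and vertical below 0.1 rad and height (world z) of glue_mid below 0.075 m and value of joint clamp_p above 0.19 rad and x of clamp_mouth in the frame of repair between -0.012 and 0.012 m and y of clamp_mouth in the frame of repair between -0.02 and 0.02 m and z of clamp_mouth in the frame of repair between -0.042 and -0.012 m and angle between the x axis of clamp and the y axis of repair, either way round below 0.3 rad and angle between clamp's own z axis and vertical below 0.25 rad and contact force between clamp and patch below 0.3 N and contact force between clamp and drawer below 0.3 N and contact force between the fingers and clamp above 2 N and linear speed of clamp below 0.03 m/s); the arm keeps its last pose, push and grip.
It fails at once if the clamp touches the fresh patch or the drawer with more than 3 N (contact force between clamp and patch above 3 N or contact force between clamp and drawer above 3 N).
It fails at once if the glue bottle is tipped over (angle between glue_mid's own z axis and vertical above 0.5 rad).
It fails at once if the rule, brush or glasses are disturbed (moved over 25 mm) (distance of any of rule, brush, glasses from where it was at the start of the episode above 0.025 m).
It also fails if it takes over 51 s, if anything falls off the work surface, if the arm or the gripper's body presses on something with over 40 N, if the wrist force passes 120 N, or if a joint passes its speed limit or range.

## Working session

There is one attempt and no reset: what is moved stays moved. The work goes in short steps, Python scripts to look and compute and a tool call to move; the robot and the scene stay as the last step left them, time stands still between calls to the robot, and variables do not carry over. Pictures are saved under pics/ and viewed, at most 15 in all, crops included, and the job is handed in when it is done.

Besides the shell and the picture viewer there is one more tool, called after "Emit:" by a JSON object that holds its "op" and its "data", one argument or row to a line. send_rows: Moves the arm, as the interface text tells. Its arguments: {"type":"object","properties":{"moves":{"type":"string"}},"required":["moves"]}

```bash
mkdir -p pics; cat > h.py <<'E'
import numpy as np, cv2
from cell import r, get_image, camera_model
def snap(name, f):
    m=camera_model(name); im=get_image(name); cv2.imwrite('pics/'+f, im[:,:,::-1]); 
    np.savez('pics/'+f+'.npz',**{k:np.array(v,float) for k,v in m.items()}); return im,m
def ray(m,uv):
    K=np.array(m['mtx'],float);d=np.array(m['dist'],float);R=np.array(m['R'],float);t=np.array(m['t'],float)
    p=cv2.undistortPoints(np.array(uv,float).reshape(-1,1,2),K,d)[0,0]
    return -R.T@t, R.T@np.array([p[0],p[1],1.])
def atz(m,uv,z):
    c,d=ray(m,uv); return c+d*(z-c[2])/d[2]
def tri(*mu):
    A=np.zeros((3,3));b=np.zeros(3)
    for m,uv in mu:
        c,d=ray(m,uv); d=d/np.linalg.norm(d); P=np.eye(3)-np.outer(d,d);A+=P;b+=P@c
    return np.linalg.solve(A,b)
def proj(m,X):
    return cv2.projectPoints(np.array(X,float).reshape(-1,1,3),cv2.Rodrigues(np.array(m['R'],float))[0],np.array(m['t'],float),np.array(m['mtx'],float),np.array(m['dist'],float))[0].reshape(-1,2)
def load(f): return dict(np.load('pics/'+f+'.npz'))
E
python3 - <<'E'
from h import *
for n in ('scene','side','wrist'): snap(n,n+'0.png')
print(r.get_obs())
E
```

```text
{'time_s': 0.15, 'joint_pos': array([-4.39593578, 34.37556951, -0.14492691, 91.67282812,  0.10099295,
       54.02611692, -4.57151167]), 'joint_velocities': array([-0.01812501, -0.18755196, -0.05160084, -0.1191918 , -0.04688102,
        0.07255374,  0.04703362]), 'joint_torque': array([ 2.03994307e-03, -7.76993966e+01,  1.56661626e+00, -2.58236039e+01,
        1.25704729e-02,  6.78423472e-03, -1.49589243e-05]), 'position': array([7.24633651e-01, 9.81229423e-06, 2.52580458e-01]), 'orientation': array([-1.79925836e+02,  5.75649345e-03,  9.00034751e+01]), 'force': array([-0.17817916,  0.07231535,  0.33190292]), 'ft_torque': array([-0.02942935,  0.03101867,  0.02862003]), 'gripper_force': 0.0, 'opening': 0.9971555439502651}
```

View pics/scene0.png

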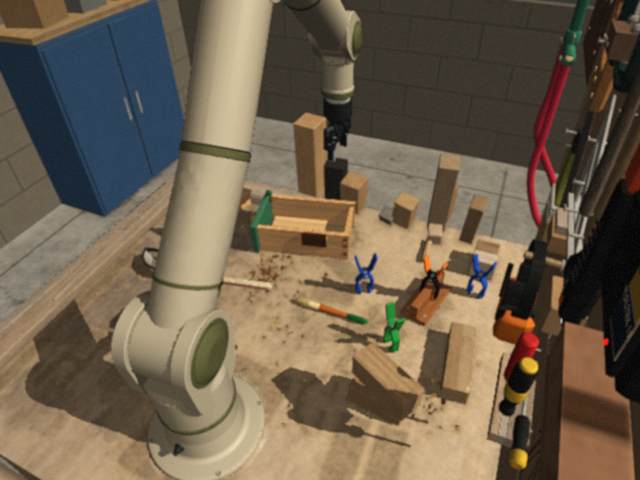

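View pics/side0.png

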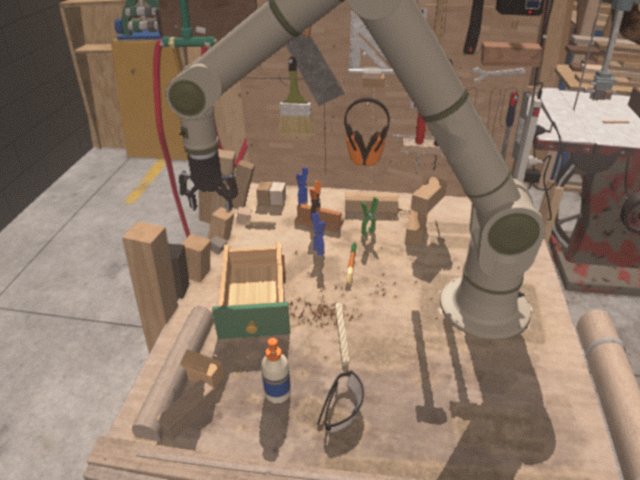

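View pics/wrist0.png

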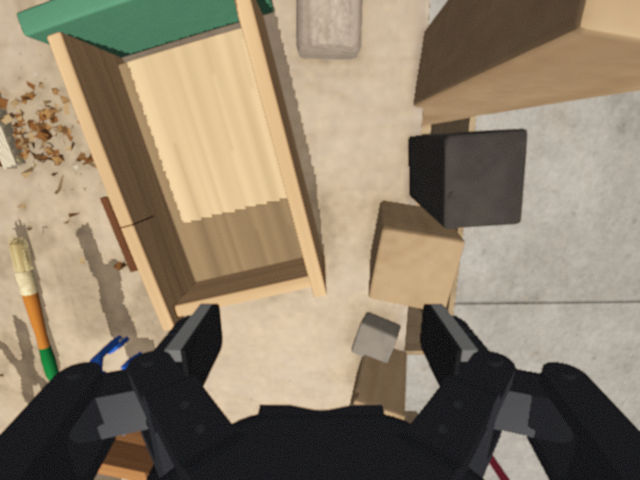

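The scene shows the drawer (patch at wrist (118,233)), the orange clamp at scene (432,270) / side (315,195), and the bottle with its tip at side (272,342). The bottle is hidden behind the arm in the scene view. I'll crop for detail.

```bash
python3 - <<'E'
from h import *
s=cv2.imread('pics/scene0.png');d=cv2.imread('pics/side0.png');w=cv2.imread('pics/wrist0.png')
a=cv2.resize(s[245:335,390:490],(400,360),interpolation=cv2.INTER_CUBIC) # x4
b=cv2.resize(d[170:260,280:380],(400,360),interpolation=cv2.INTER_CUBIC)
c=cv2.resize(d[330:410,240:340],(300,240),interpolation=cv2.INTER_CUBIC) #x3
e=cv2.resize(w[180:290,80:180],(218,240),interpolation=cv2.INTER_CUBIC)
o=np.zeros((600,800,3),np.uint8);o[:360,:400]=a;o[:360,400:]=b;o[360:,:300]=c;o[360:,400:618]=e
cv2.imwrite('pics/crop1.png',o)
D=load('side0.png');S=load('scene0.png');W=load('wrist0.png')
print('tip',atz(D,(272,341),.171),'foot',atz(D,(277,402),0))
print('clamp',tri((S,(433,266)),(D,(315,190))))
for p in [(54,37),(242,2),(178,310),(322,290),(162,320)]: print('rim',atz(W,p,.09))
for p in [(102,198),(122,268),(130,270)]: print('patch',atz(W,p,.09))
for n,M in (('D',D),('S',S),('W',W)): print(n,-M['R'].T@M['t'])
E
```

```text
tip [0.49073155 0.35143878 0.171     ] foot [0.48663231 0.37644899 0.        ]
clamp [ 0.51161436 -0.33666833  0.11981471]
rim [0.51974633 0.15518449 0.09      ]
rim [0.66703529 0.17426    0.09      ]
rim [ 0.59177919 -0.07442387  0.09      ]
rim [ 0.72577005 -0.05383666  0.09      ]
rim [ 0.57506518 -0.08500523  0.09      ]
patch [0.53836282 0.03031195 0.09      ]
patch [ 0.54542332 -0.03300263  0.09      ]
patch [ 0.55255915 -0.03489479  0.09      ]
D [0.2839514  1.01834631 0.92949261]
S [-0.31242126 -0.41379243  0.89504922]
W [0.72525403 0.07124708 0.37346545]
```

View pics/crop1.png

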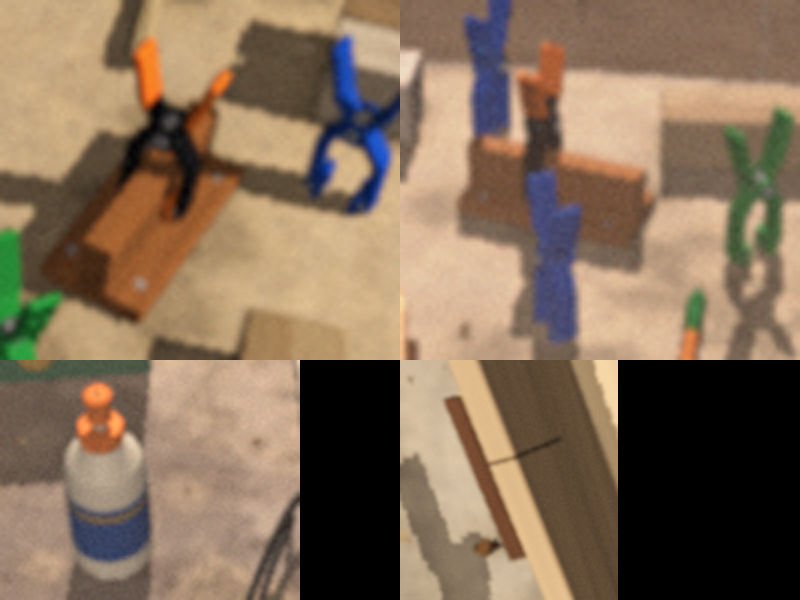

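Emit:
{"op": "send_rows", "data": {
  "moves": "0 -0.03 0.04 0.012 0;0 -0.05 0.06 0.0125 0;0 -0.05 0.06 0.0125 0;0 -0.05 0.06 0.0125 0;0 -0.05 0.06 0.0125 0;0 -0.05 0.06 0.0125 0;0 -0.04 0.05 0.0125 0;0 0 0 0 0"
}}

```text
time_s: 0.82
position: [0.5609, 0.2017, 0.298]
orientation: [-180.0, -0.2, 90.5]
force: [0.4, 0.4, -0.4]
opening: 0.002
gripper_force: 0.0
```

```bash
python3 - <<'E'
from h import *
print(r.get_obs()['position'],r.get_obs()['time_s'])
im,m=snap('wrist','w1.png')
D=load('side0.png');S=load('scene0.png');W=load('wrist0.png')
print(proj(m,atz(D,(272.3,339.3),.171)))
P=[atz(W,p,.09) for p in [(101.1,198.3),(107.5,197),(132.8,271.7),(136.4,270.4)]]; print('patch',P)
f=lambda x,y:(x/4+390,y/4+245)
for p in [(42,270),(140,320),(240,175)]: print('foot',atz(S,f(*p),.014))
for p in [(148,42),(228,72)]: print('handle',atz(S,f(*p),.14))
for p in [(318,181),(312,189)]: print('handleD',atz(D,p,.14))
E
```

```text
[0.56091912 0.2016889  0.29798647] 0.8167
[[215.59416459  30.21033134]]
patch [array([0.53751847, 0.03006328, 0.09      ]), array([0.54338133, 0.0311191 , 0.09      ]), array([ 0.55489769, -0.03652094,  0.09      ]), array([ 0.55845004, -0.03525624,  0.09      ])]
foot [ 0.43065889 -0.2890734   0.014     ]
foot [ 0.41529153 -0.35494573  0.014     ]
foot [ 0.55717104 -0.38685225  0.014     ]
handle [ 0.52085501 -0.31700076  0.14      ]
handle [ 0.51307919 -0.3672917   0.14      ]
handleD [ 0.5050171  -0.35941183  0.14      ]
handleD [ 0.51595824 -0.30743621  0.14      ]
```

View pics/w1.png

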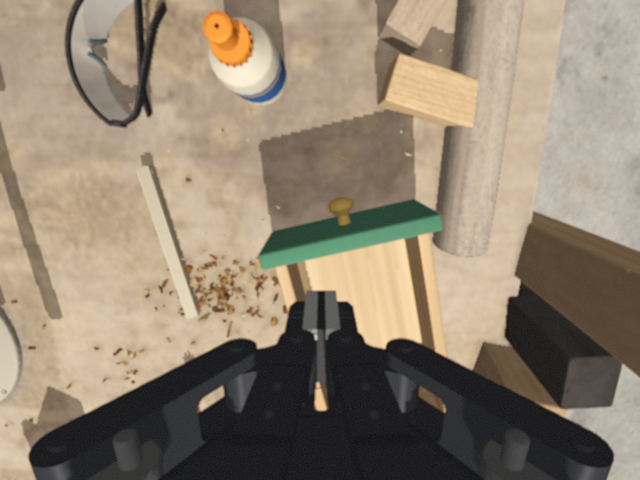

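```bash
python3 - <<'E'
from h import *
D=load('side0.png');m=load('w1.png')
print(atz(m,(217,25),.171),tri((m,(217,25)),(D,(272.3,339.3))), atz(D,(272.3,339.3),.171))
print(r.get_obs()['position'],r.get_obs()['orientation'])
E
```

```text
[0.49225479 0.34991471 0.171     ] [0.49166646 0.34894606 0.1727293 ] [0.4911478  0.34682144 0.171     ]
[0.56296821 0.19867117 0.29757033] [ 1.79988723e+02 -9.50280734e-02  9.03506186e+01]
```

Emit:
{"op": "send_rows", "data": {
  "moves": "0 -0.029 0.0616 0 0;0 -0.029 0.0616 0 0;0 -0.029 0.0616 -0.03 0;0 -0.029 0.0616 -0.04 0;0 -0.029 0.0616 -0.04 0;0 0 0 -0.04 0;0 0 0 -0.02 0;0 0 0 0 0"
}}

```text
time_s: 1.53
position: [0.4924, 0.3472, 0.2092]
orientation: [-179.8, 0.2, 90.0]
force: [0.8, -0.2, 0.1]
opening: -0.001
gripper_force: 0.0
```

```bash
python3 - <<'E'
from h import *
im,m=snap('wrist','w2.png');d,D=snap('side','d2.png')
print(r.get_obs()['position'],proj(m,[.492,.349,.171]))
a=cv2.imread('pics/w2.png')[240:480,200:440];b=cv2.resize(cv2.imread('pics/d2.png')[310:370,240:310],(560,480))
o=np.zeros((480,800,3),np.uint8);o[:240,:240]=a;o[:,240:]=b;cv2.imwrite('pics/c2.png',o)
E
```

```text
[0.49384091 0.34732514 0.21187844] [[319.50372457 288.38987756]]
```

View pics/c2.png

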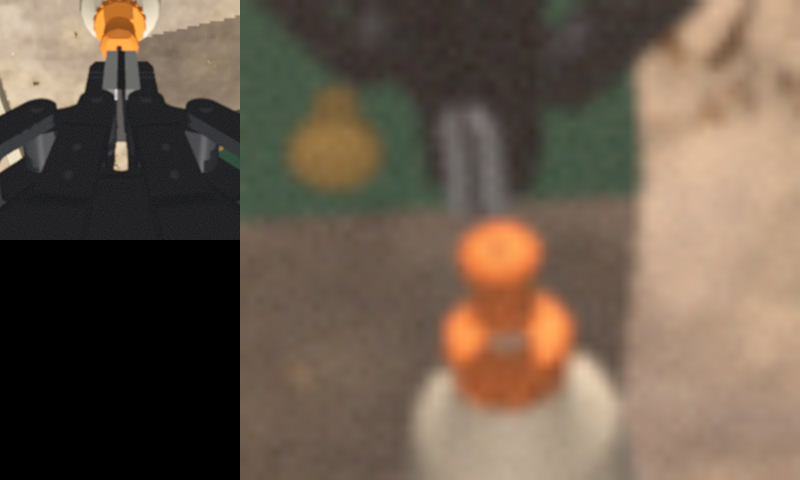

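```bash
python3 - <<'E'
from h import *
D=load('d2.png');p=r.get_obs()['position'];print(p)
g=lambda X:(proj(D,X)[0]-[240,310])*8+[240,0]
print(g(p-[0,0,.022]),g(p-[0,-.011,.022]),g([.492,.349,.171]),g([.497,.349,.171]), g([.492,.354,.171]))
print(atz(D,(240+(502-240)/8,310+247/8),.171))
E
```

```text
[0.49384091 0.34732514 0.21187844]
[482.11850519 183.54402118] [472.28352615 215.65006465] [493.24313296 240.36609187] [474.06150073 238.27199027] [488.88373151 254.95076376]
[0.48929582 0.3508891  0.171     ]
```

Emit:
{"op": "send_rows", "data": {
  "moves": "0 -0.006 0.005 0 0;0 0 0 0 0;0 0 0 -0.014 0;0 0 0 -0.014 0;0 0 0 -0.01 0;0 0 0 -0.008 0;0 0 0 -0.006 0;0 0 0 0 0"
}}

```text
time_s: 2.3
position: [0.4898, 0.3518, 0.1858]
orientation: [180.0, -0.0, 90.0]
force: [0.2, 0.7, 0.8]
opening: 0.0
gripper_force: 0.0
```

Emit:
{"op": "send_rows", "data": {
  "moves": "0 0 0 -0.004 0;0 0 0 -0.004 0;0 0 0 0 0;0 0 0 0 0;0 0 0 0 0;0 0 0 0 0;0 0 0 0 0;0 0 0 0 0"
}}

```text
time_s: 2.97
position: [0.4912, 0.3529, 0.1855]
orientation: [179.7, -0.2, 90.0]
force: [-4.2, -3.1, 33.4]
opening: -0.001
gripper_force: 17.0
```

```bash
python3 - <<'E'
from h import *
print(r.get_obs()['position'],r.get_obs()['force'])
im,m=snap('wrist','w3.png');d,D=snap('side','d3.png')
a=cv2.imread('pics/w3.png')[200:440,200:440];b=cv2.resize(cv2.imread('pics/d3.png')[310:370,240:310],(560,480))
o=np.zeros((480,800,3),np.uint8);o[:240,:240]=a;o[:,240:]=b;cv2.imwrite('pics/c3.png',o)
E
```

```text
[0.4911924  0.35288449 0.18547054] [-4.22363711 -3.05311118 33.43366916]
```

View pics/c3.png

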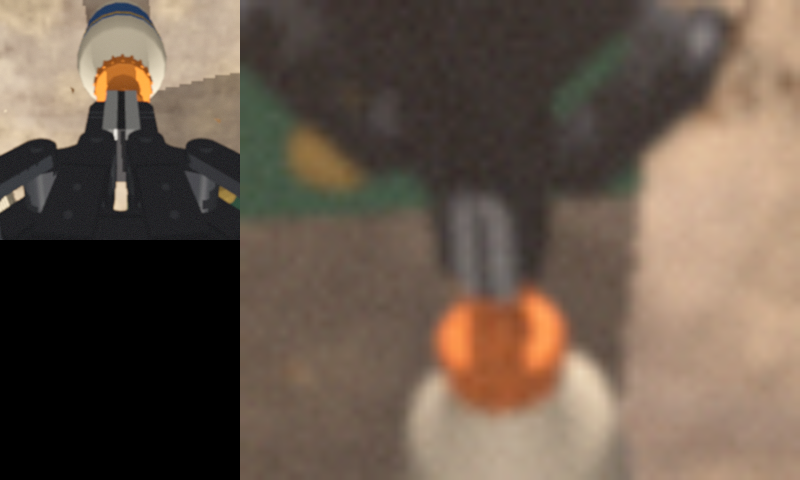

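Contact is at 33 N with the fingertips at 163.5 mm, so the tip is shut. The side view shows the orange tip sunk into the collar. Next I retreat and go to the clamp.

Emit:
{"op": "send_rows", "data": {
  "moves": "0 0 0 0.03 0;0 0 0 0.05 0;0 0 0 0.06 0;0 0 -0.03 0.058 0;0 0 -0.05 0.04 0;0 0.01 -0.075 0 0.04;0 0.01 -0.075 0 0.05;0 0.01 -0.075 0 0.05"
}}

```text
time_s: 3.73
position: [0.5043, 0.1978, 0.301]
orientation: [180.0, 0.0, 107.2]
force: [1.0, -0.1, -0.8]
opening: -0.003
gripper_force: 0.0
```

Emit:
{"op": "send_rows", "data": {
  "moves": "85 0.015 -0.075 0 0.05;85 0.015 -0.075 0 0.05;85 0.015 -0.075 0 0.05;85 0.015 -0.075 0 0.05;85 0.015 -0.075 0 0.05;85 0.015 -0.075 0 0.05;85 0.015 -0.075 0 0.05;85 0.015 -0.075 0 0.05"
}}

```text
time_s: 4.4
position: [0.5644, -0.1029, 0.3005]
orientation: [-180.0, -0.0, 155.1]
force: [1.1, 0.9, -1.0]
opening: 0.997
gripper_force: 0.0
```

Emit:
{"op": "send_rows", "data": {
  "moves": "85 0.015 -0.075 0 0.05;85 0.015 -0.075 0 0.05;85 0.015 -0.075 0 0.01;85 0.015 -0.075 0 0;85 0.015 -0.075 0 0;85 0.015 -0.075 0 0;85 0.005 -0.06 0 0;85 0 0 0 0"
}}

```text
time_s: 5.07
position: [0.6103, -0.3643, 0.2992]
orientation: [-179.8, -0.1, 167.5]
force: [-0.0, -0.2, -0.5]
opening: 0.995
gripper_force: 0.0
```

```bash
python3 - <<'E'
from h import *
o=r.get_obs();print(o['position'],o['orientation'],o['joint_pos'])
im,m=snap('wrist','w4.png')
print(proj(m,[[.514,-.338,.14]]))
E
```

```text
[ 0.61029254 -0.36432268  0.29924618] [-1.79790372e+02 -5.40127297e-02  1.67533447e+02] [ 33.55949593  31.46219026 -11.87397758  90.42284306   7.45846901
  58.89312105  97.05448492]
[[329.06649323 108.74719764]]
```

View pics/w4.png

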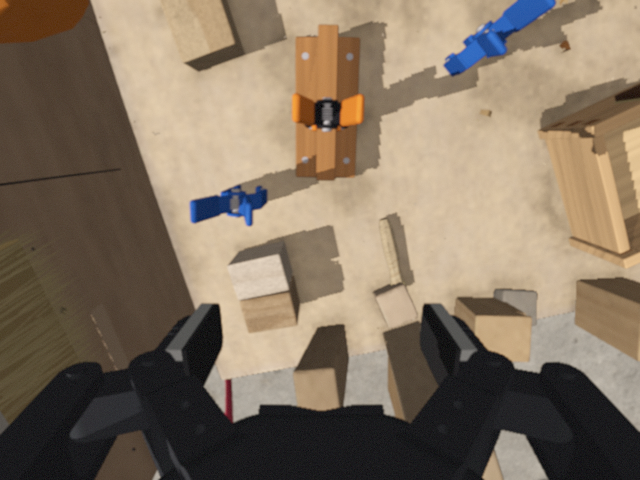

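The orange clamp is seen from above with its handle ends at (294,110) and (363,109). The tongue runs vertically in the image, so the gripper is aligned with it.

```bash
python3 - <<'E'
from h import *
m=load('w4.png');A=lambda p,z:atz(m,p,z)
L=A((294,109),.138);R=A((363,109),.138);print(L,R,(L+R)/2,np.linalg.norm(R-L),np.degrees(np.arctan2(*(R-L)[[1,0]])))
a=A((328.5,26),.052);b=A((327.5,179),.052);print(a,b,np.linalg.norm(b-a),np.degrees(np.arctan2(*(b-a)[[1,0]])))
for s,t in [((296,37),(296,177)),((360,37),(355,178))]:
  a=A(s,.014);b=A(t,.014);print(a,b,np.linalg.norm(b-a),np.degrees(np.arctan2(*(b-a)[[1,0]])))
print('pivot',A((327,113),.088))
E
```

```text
[ 0.50804    -0.36461598  0.138     ] [ 0.51965546 -0.31215158  0.138     ] [ 0.51384773 -0.33838378  0.138     ] 0.05373483709556691 77.516253729947
[ 0.43142567 -0.31905175  0.052     ] [ 0.57432254 -0.35101831  0.052     ] 0.1464287422009456 -12.609671254291126
[ 0.42298154 -0.35217454  0.014     ] [ 0.56748601 -0.38692881  0.014     ] 0.1486250369625332 -13.52317167653742
[ 0.43782747 -0.28527286  0.014     ] [ 0.58361925 -0.31934005  0.014     ] 0.14971912102801258 -13.152322355995263
pivot [ 0.51224691 -0.3385716   0.088     ]
```

Emit:
{"op": "send_rows", "data": {
  "moves": "85 -0.05 0.013 0 0;85 -0.05 0.013 0 0;85 -0.05 0.013 -0.02 0;85 -0.044 0.013 -0.04 0;85 0 0 -0.06 0;85 0 0 -0.06 0;85 0 0 -0.02 0;85 0 0 0 0"
}}

```text
time_s: 5.78
position: [0.514, -0.3283, 0.1984]
orientation: [179.9, -0.3, 168.1]
force: [-0.3, 0.7, -0.1]
opening: 0.995
gripper_force: 0.0
```

Emit:
{"op": "send_rows", "data": {
  "moves": "85 0 0 0 0;85 0 0 0 0;85 0 0 0 0;85 0 0 0 0;85 0 0 0 0;85 0 0 0 0;85 0 0 0 0;85 0 0 0 0"
}}

```text
time_s: 6.45
position: [0.515, -0.33, 0.2009]
orientation: [-180.0, 0.0, 168.0]
force: [0.4, 0.3, 0.6]
opening: 0.998
gripper_force: 0.0
```

Emit:
{"op": "send_rows", "data": {
  "moves": "85 -0.003 -0.016 0 -0.005;85 0 0 0 0;85 0 0 -0.03 0;85 0 0 -0.04 0;85 0 0 -0.04 0;85 0 0 -0.03 0;85 0 0 -0.008 0;85 0 0 0 0"
}}

```text
time_s: 7.12
position: [0.5129, -0.338, 0.1256]
orientation: [180.0, -0.1, 167.4]
force: [0.4, -0.5, 0.0]
opening: 0.997
gripper_force: 0.0
```

Emit:
{"op": "send_rows", "data": {
  "moves": "50 0 0 0 0;45 0 0 0 0;40 0 0 0 0;35 0 0 0 0;30 0 0 0 0;26 0 0 0 0;24 0 0 0 0;22 0 0 0 0"
}}

```text
time_s: 7.78
position: [0.5153, -0.3384, 0.1292]
orientation: [-180.0, 0.3, 167.4]
force: [-0.1, 1.8, 9.1]
opening: 0.269
gripper_force: 57.5
```

Emit:
{"op": "send_rows", "data": {
  "moves": "22 0 0 0 0;22 0 0 0 0;22 0 0 0 0;22 0 0 0 0;22 0 0 0 0;22 0 0 0 0;22 0 0 0 0;22 0 0 0 0"
}}

```text
time_s: 8.45
position: [0.5153, -0.3383, 0.1291]
orientation: [-179.9, 0.3, 167.4]
force: [0.3, 1.6, 9.6]
opening: 0.271
gripper_force: 57.6
```

Emit:
{"op": "send_rows", "data": {
  "moves": "22 0 0 0.01 0;22 0 0 0.02 0;22 0 0 0.03 0;22 0 0 0.04 0;22 0 0 0.05 0;22 0 0 0.05 0;22 0 0 0.04 0;22 0 0 0 0"
}}

```text
time_s: 9.12
position: [0.5149, -0.3389, 0.252]
orientation: [-179.9, 0.4, 167.4]
force: [-0.6, -0.7, -0.1]
opening: 0.275
gripper_force: 57.6
```

```bash
python3 - <<'E'
from h import *
o=r.get_obs();print(o['position'],o['opening'],o['gripper_force'])
snap('scene','s5.png');snap('side','d5.png');snap('wrist','w5.png')
S=load('s5.png');D=load('d5.png');p=o['position']-[0,0,.05]
o=np.zeros((480,800,3),np.uint8)
for i,(M,f) in enumerate(((S,'s5'),(D,'d5'))):
  u,v=proj(M,p)[0].astype(int);print(u,v);im=cv2.imread(f'pics/{f}.png');o[:400,i*400:i*400+400]=cv2.resize(im[v-50:v+50,u-50:u+50],(400,400),interpolation=cv2.INTER_CUBIC)
cv2.imwrite('pics/c5.png',o)
E
```

```text
[ 0.51491235 -0.33891832  0.25198131] 0.27538222320267375 57.61224389076233
439 239
313 166
```

View pics/c5.png

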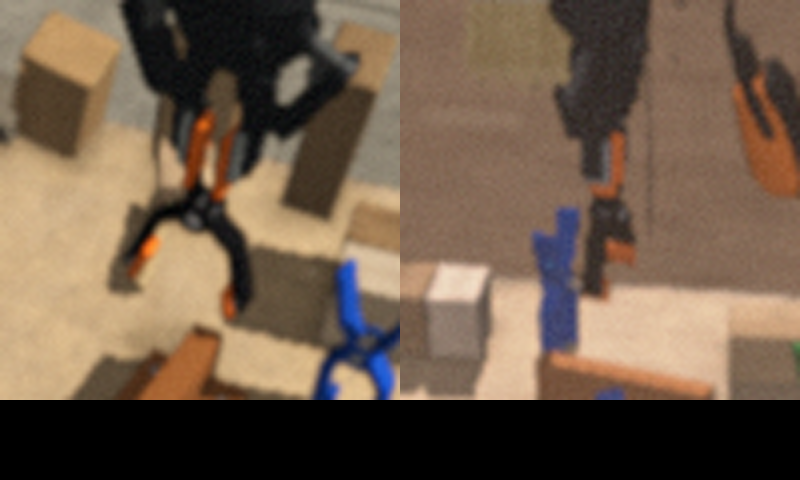

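Emit:
{"op": "send_rows", "data": {
  "moves": "22 0 0 0.04 0;22 0 0 0.05 0;22 0 0.02 0.01 -0.03;22 0.01 0.04 0 -0.05;22 0.01 0.05 0 -0.05;22 0.01 0.05 0 -0.05;22 0.01 0.05 0 -0.05;22 0.01 0.05 0 -0.05"
}}

```text
time_s: 9.93
position: [0.5378, -0.2067, 0.2954]
orientation: [-179.9, -0.1, 133.5]
force: [1.1, -0.3, -0.2]
opening: 0.275
gripper_force: 57.7
```

Emit:
{"op": "send_rows", "data": {
  "moves": "22 0.01 0.05 0 -0.05;22 0.01 0.05 0 -0.05;22 0.01 0.05 0 -0.05;22 0 0.05 0 -0.05;22 0 0.03 0 -0.05;22 0 0.01 0 -0.007;22 0 0 0 0;22 0 0 0 0"
}}

```text
time_s: 10.6
position: [0.5532, -0.0887, 0.2962]
orientation: [-179.9, 0.0, 103.1]
force: [-0.7, -0.9, -1.5]
opening: 0.271
gripper_force: 57.7
```

```bash
python3 - <<'E'
from h import *
o=r.get_obs();print(o['position'],o['orientation'],o['opening'],o['gripper_force'])
im,m=snap('wrist','w6.png');snap('scene','s6.png');snap('side','d6.png')
print(proj(m,[[.5545,-.001,.09],[.5375,.030,.09],[.555,-.0365,.09]]))
S=load('s5.png');D=load('d5.png');p=np.array([.5149,-.3389,.252]);y=np.array([np.cos(np.radians(77.4)),np.sin(np.radians(77.4)),0])
for s in(-1,1):
  q=p+s*.026*y-[0,0,.115];print((proj(S,q)-[389,189])*4,(proj(D,q)-[263,116])*4+[400,0])
E
```

```text
[ 0.55320221 -0.0887476   0.2961695 ] [-1.79923831e+02  2.27900859e-02  1.03139494e+02] 0.27091463978463204 57.662338614463806
[[344.16072472 130.21817815]
 [334.10619633  90.33655838]
 [335.48537486 168.77007213]]
[[224.80021758 302.46665475]] [[615.76323583 259.9668186 ]]
[[145.59827735 268.43281322]] [[591.4950399  291.01365155]]
```

View pics/w6.png

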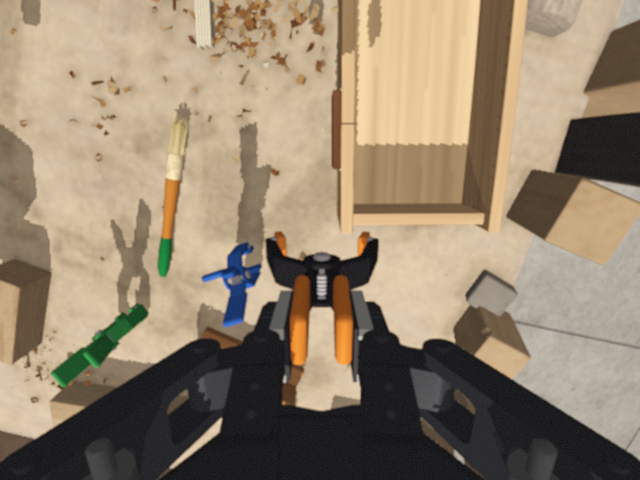

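```bash
python3 - <<'E'
from h import *
S=load('s5.png');D=load('d5.png');W=load('w6.png')
print('pivot',tri((S,(438.5,241)),(D,(315.5,169.75))), 'scene jaws', tri((S,(389+118/4,189+285/4)),(D,(263+195/4,116+297/4))))
A=lambda p:atz(W,p,.09)
for p in [(333,91),(334,168),(344,129),(342.5,230),(348,123)]: print(p,A(p))
p0=np.array([.5532,-.0887,.2962])
for dz in(.047,.105): print(proj(W,p0-[0,0,dz]))
for z in (.178,.186,.194,.202): 
  print(z,[atz(W,q,z) for q in [(268,240),(379,238)]])
o=np.zeros((480,800,3),np.uint8)
for i,f in enumerate(('s6','d6')):
  M=load(f+'.png');u,v=proj(M,p0-[0,0,.08])[0].astype(int);print(f,u-40,v-40);im=cv2.imread(f'pics/{f}.png');o[:400,i*400:i*400+400]=cv2.resize(im[v-40:v+40,u-40:u+40],(400,400),interpolation=cv2.INTER_CUBIC)
cv2.imwrite('pics/c6.png',o)
E
```

```text
pivot [ 0.51109489 -0.33643732  0.19618503] scene jaws [ 0.51219843 -0.30223556  0.1334504 ]
(333, 91) [0.53667052 0.02923793 0.09      ]
(334, 168) [ 0.55346958 -0.03612715  0.09      ]
(344, 129) [5.54097244e-01 7.80855665e-07 9.00000000e-02]
(342.5, 230) [ 0.57587922 -0.09254953  0.09      ]
(348, 123) [0.55637352 0.00590571 0.09      ]
[[320.70193035 284.82646884]]
[[320.88234218 252.14957437]]
0.178 [array([ 0.51440579, -0.09247168,  0.178     ]), array([ 0.59291795, -0.07261087,  0.178     ])]
0.186 [array([ 0.51517649, -0.09002452,  0.186     ]), array([ 0.59106192, -0.07082818,  0.186     ])]
0.194 [array([ 0.51594719, -0.08757737,  0.194     ]), array([ 0.58920589, -0.0690455 ,  0.194     ])]
0.202 [array([ 0.51671788, -0.08513022,  0.202     ]), array([ 0.58734986, -0.06726281,  0.202     ])]
s6 304 161
d6 244 164
```

View pics/c6.png

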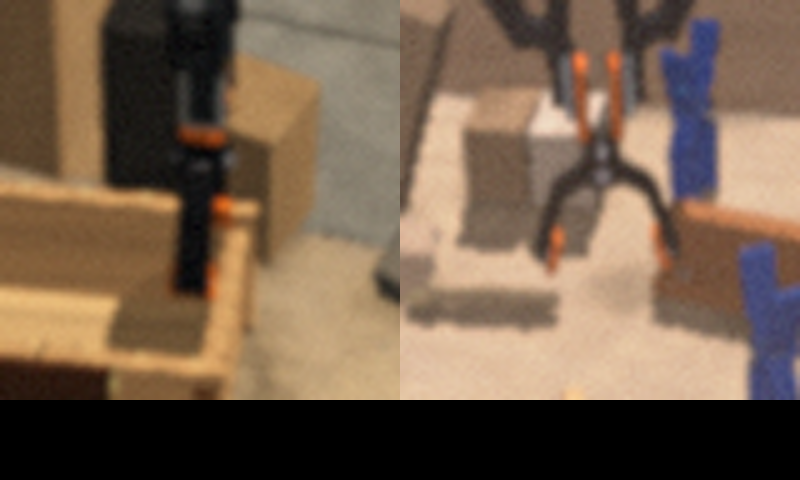

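```bash
python3 - <<'E'
from h import *
S=load('s6.png');D=load('d6.png')
g=lambda x,y:(304+x/5,161+y/5); d=lambda x,y:(244+(x-400)/5,164+y/5)
print('-x jaw bottom',tri((S,g(192,293)),(D,d(668,268))))
print('pivot',tri((S,g(205,158)),(D,d(601,172))))
p0=np.array([.5532,-.0887,.2962])
for dz in (.042,.047,.052,.057,.11,.115,.12,.125): q=p0-[0,0,dz]; print(dz,(proj(S,q)[0]-[304,161])*5,(proj(D,q)[0]-[244,164])*5+[400,0])
print(r.get_obs()['position'])
E
```

```text
-x jaw bottom [ 0.52280367 -0.09316779  0.17820867]
pivot [ 0.55475357 -0.08752577  0.23950355]
0.042 [203.17931698 141.32926669] [599.13574673 142.29530235]
0.047 [203.03533193 149.70580548] [599.64654432 150.4569921 ]
0.052 [202.8920012  158.03431215] [600.15550256 158.58339119]
0.057 [202.74932136 166.31516151] [600.66262704 166.6746705 ]
0.11 [201.27605535 251.25604114] [605.92688364 250.32681471]
0.115 [201.14067838 259.01035626] [606.41315752 258.02304715]
0.12 [201.00590986 266.72145498] [606.8976712  265.68627398]
0.125 [200.87174648 274.38966833] [607.38043073 273.31665954]
[ 0.55326309 -0.08964097  0.29653601]
```

Emit:
{"op": "send_rows", "data": {
  "moves": "22 0.003 0.03 0 0;22 0 0.05 0 0;22 0 0.05 0 0;22 0 0.04 0 0;22 0 0.009 -0.03 0;22 0 0 -0.04 0;22 0 0 -0.04 0;22 0 0 -0.01 0"
}}

```text
time_s: 11.42
position: [0.5538, 0.0004, 0.2343]
orientation: [-179.8, -0.0, 103.0]
force: [-0.3, 0.3, -0.2]
opening: 0.276
gripper_force: 57.7
```

Emit:
{"op": "send_rows", "data": {
  "moves": "22 0 0 0 0;22 0 0 0 0;22 0 0 0 0;22 0 0 0 0;22 0 0 0 0;22 0 0 0 0;22 0 0 0 0;22 0 0 0 0"
}}

```text
time_s: 12.08
position: [0.5551, 0.0015, 0.237]
orientation: [180.0, 0.0, 103.0]
force: [0.7, 0.3, -1.2]
opening: 0.272
gripper_force: 57.7
```

```bash
python3 - <<'E'
from h import *
p0=r.get_obs()['position'];print(p0)
o=np.zeros((480,800,3),np.uint8);R=np.array([.5543,0,.09])
for i,n in enumerate(('scene','side')):
  f=n+'7';im,M=snap(n,f+'.png');u,v=proj(M,p0-[0,0,.10])[0].astype(int);print(f,u-40,v-40)
  im=cv2.imread(f'pics/{f}.png');o[:400,i*400:i*400+400]=cv2.resize(im[v-40:v+40,u-40:u+40],(400,400),interpolation=cv2.INTER_CUBIC)
  x=np.array([np.cos(.23),np.sin(.23),0]);y=np.array([-x[1],x[0],0])
  print([((proj(M,R+q)[0]-[u-40,v-40])*5+[400*i,0]).round() for q in (0*x,-.01*x+.035*y,-.01*x-.035*y,.01*x)])
  print(((proj(M,p0-[0,0,.12])[0]-[u-40,v-40])*5+[400*i,0]).round())
cv2.imwrite('pics/c7.png',o)
E
```

```text
[0.55505594 0.00150357 0.23700988]
scene7 272 177
[array([209., 272.]), array([144., 277.]), array([269., 290.]), array([213., 261.])]
[206. 233.]
side7 238 208
[array([610., 270.]), array([630., 310.]), array([627., 229.]), array([592., 271.])]
[605. 232.]
```

View pics/c7.png

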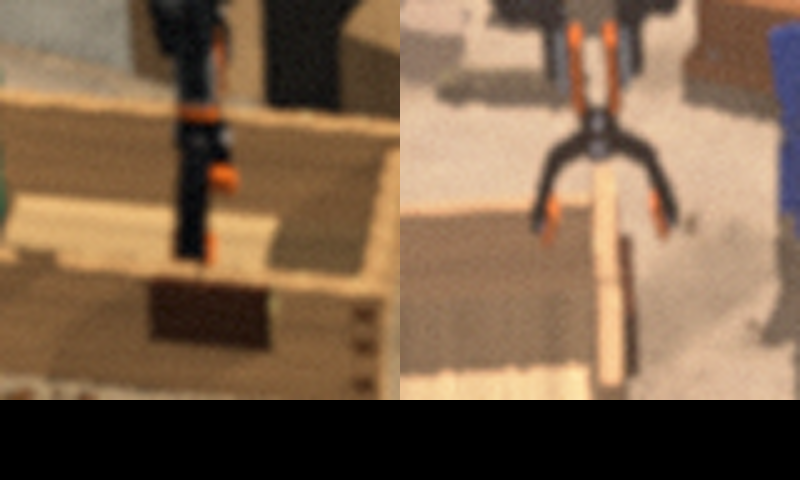

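Side view: the jaws at x 547 and 662 straddle the wall plus patch (594–632) with clear margins. In the scene view the clamp sits over the patch middle. Lowering.

Emit:
{"op": "send_rows", "data": {
  "moves": "22 -0.002 -0.003 0 0;22 0 0 -0.015 0;22 0 0 -0.02 0;22 0 0 -0.02 0;22 0 0 -0.02 0;22 0 0 -0.02 0;22 0 0 -0.015 0;22 0 0 -0.008 0"
}}

```text
time_s: 12.85
position: [0.5535, 0.0, 0.1761]
orientation: [-179.9, -0.0, 103.0]
force: [0.2, -0.5, -1.2]
opening: 0.273
gripper_force: 57.7
```

Emit:
{"op": "send_rows", "data": {
  "moves": "22 0 0 0 0;22 0 0 0 0;22 0 0 0 0;22 0 0 0 0;22 0 0 0 0;22 0 0 0 0;22 0 0 0 0;22 0 0 0 0"
}}

```text
time_s: 13.52
position: [0.5541, 0.0, 0.1779]
orientation: [180.0, 0.0, 103.0]
force: [-1.2, -0.8, -0.8]
opening: 0.274
gripper_force: 57.7
```

```bash
python3 - <<'E'
from h import *
p0=r.get_obs()['position'];print(p0)
o=np.zeros((480,800,3),np.uint8);R=np.array([.5543,0,.09])
for i,n in enumerate(('scene','side')):
  f=n+'8';im,M=snap(n,f+'.png');u,v=proj(M,p0-[0,0,.08])[0].astype(int)
  im=cv2.imread(f'pics/{f}.png');o[:400,i*400:i*400+400]=cv2.resize(im[v-40:v+40,u-40:u+40],(400,400),interpolation=cv2.INTER_CUBIC)
  for dz in (.047,.057,.11,.12): print(n,dz,((proj(M,p0-[0,0,dz])[0]-[u-40,v-40])*5+[400*i,0]).round())
cv2.imwrite('pics/c8.png',o)
E
```

```text
[5.54056050e-01 2.46524063e-06 1.77945575e-01]
scene 0.047 [202. 154.]
scene 0.057 [202. 169.]
scene 0.11 [205. 243.]
scene 0.12 [206. 256.]
side 0.047 [601. 155.]
side 0.057 [602. 170.]
side 0.11 [608. 247.]
side 0.12 [609. 261.]
```

View pics/c8.png

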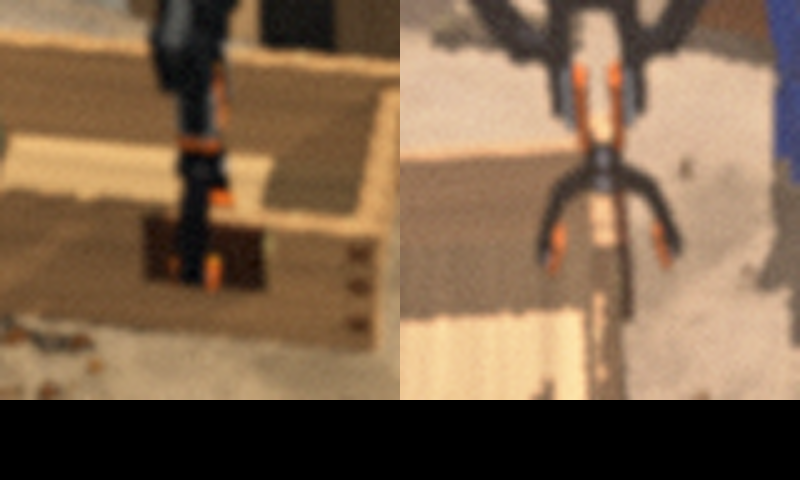

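```bash
python3 -c "
from h import *
print(r.hand_in(), r.get_obs()['force'])"
```

```text
the job is handed in; nothing more can be done
the job is handed in; nothing more can be done
```

I pushed the glue tip shut and handed the job in with the clamp held squeezed wide open astride the patch, mouth about 25 mm below the rim; the last pictures and force readings showed no contact with the drawer or patch, but no verdict came back.

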